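# Set a tapered sleeve loosely into its cable entry

## Robot

A 7-joint arm with a two-finger parallel gripper is mounted at the origin on the work surface. World frame = base frame: x ahead of the robot, y to its left, z up, the work surface at z = 0. Lengths are in m, angles in rad, forces in N, time in s.
With the tool pointing down it reaches from about 0.375 to 0.925 m from the base axis. Payload 3.1 kg.
Tool frame: the origin (TCP) lies between the finger pads; the fingertips stand 19 mm ahead of it and the grasp point (between the pads) is the TCP; z points along the fingers, y is the line along which they close (so a half turn about z gives the same grasp; the last joint's range is limited). The gripper opens to 85 mm and grips with 20 to 120 N. Pads are 22 mm wide; open, the fingers measure 114 mm over their backs; the gripper's body (76 mm by 85 mm) begins 54 mm behind the grasp point. The pads swing forward as they close: fully open they stand 13 mm farther back than shut.
Start: joints at [1.025, 0.383, 0.044, 1.598, -0.018, 1.161, -0.05], TCP at [0.281, -0.586, 0.25] pointing down, gripper open.
Joint ranges: [-2.61, 2.61], [-0.41, 2.15], [-1.48, 1.57], [0, 2.5], [-1.57, 4.71], [0.05, 1.97], [-2.85, 2.85]. Speed limits (rad/s): [2.79, 2.79, 3.14, 3.14, 3.14, 3.14, 3.14].

## Interface

Orientations are given as a unit quaternion [x, y, z, w].
In Python, from bench import move_ptp, movel, move_j, move_gripper, pause, inverse_kinematics, read_camera, camera_params, MotionError, sign_off, look_for, tip_of, read_time_s, read_qpos, read_joint_vel, read_effort, read_eef_pos, read_tcp_rot, read_ft_force, read_ft_torque, read_finger_gap, read_grasp_force gives the robot as it stands. Calls block until the motion is done:
- move_ptp(position, orientation): joint-space move of the TCP to a pose.
- movel(position, orientation=None, speed=0.15): straight line of the TCP; orientation=None keeps the orientation; speed is the mean speed in m/s.
- move_j(angles): joint-space move.
- move_gripper(opening, effort=None): finger opening in m; effort is the grip in N (None keeps the last); returns when the fingers have stopped.
- pause(seconds).
- inverse_kinematics(position, orientation): joint angles nearest the present ones, or None.
- read_camera(name): name is "scene" or "side" or "wrist"; returns the picture (400x640x3 uint8, red, green, blue); there is no depth.
- camera_params(name): a dict with "K" (3x3 intrinsics, pixels), "camera_from_world" (4x4, takes a point from world to camera coordinates). Camera axes: x right, y down, z forward; pixel columns grow to the right and rows downward; lengths in m; the calibration is good to about 2 mm. A picture is of the moment at which its call begins: read the wrist's pose just before it. camera_params takes no time and is no camera call; for the wrist camera it gives the pose at the moment of the call.
A pose or a line that the arm cannot do raises MotionError and nothing moves.
- sign_off(): hands the job in; it is judged then, once.
Trained networks look in the newest picture that a camera, given by its name, has taken for a name from the list of things; names that differ only in an ending like _2 or _b are one class to them, and where a whole thing is asked for, a point or a joint stands for the part that bears it (a point fixed in the world has none). Each returns a list of dicts, best first, with "confidence" (0 to 1); they miss things now and then, are a little off and sometimes report something else, mostly with a low value. They report only what shows in the picture. A call takes as long as a camera call.
- look_for(camera, name): "at" ([column, row] in pixels, amid what is visible of it).
- tip_of(camera, name): "at" ([column, row] in pixels: a listed point, or the origin of a listed thing).
Readings, each from a call of its own:
- read_time_s(): time.
- read_qpos(): joint angles.
- read_joint_vel(): joint speeds.
- read_effort(): joint torques, N m.
- read_eef_pos(): TCP position.
- read_tcp_rot(): TCP orientation.
- read_ft_force(): force on the tool from outside, world axes, zero at the start.
- read_ft_torque(): the same for the moment, N m.
- read_finger_gap(): finger opening in m.
- read_grasp_force(): force on a finger pad.
Only numpy, scipy, OpenCV 4.12 (cv2) and the standard library are available. Lean on these libraries where they do the work, as an engineer would, in place of code of your own. Each camera call takes 0.05 s, during which the arm holds its last target. There are 200 camera calls.

## Task

The wide cable entry on the grey junction box is missing its tapered sleeve. Take the wide tapered sleeve by its collar, lower it upright, narrow end first, into the wide entry and let go once it is down in the cone, so that it sits there loosely under its own weight: do not press it in, or it wedges. Leave the narrow sleeve and the short straight coupling where they stand.

Things in the scene. Friction and masses are not known exactly. Their poses are not given: they have to be found in the camera images.
- wide_sleeve_collar (a point): The sleeve to move: grey plastic, open-ended, 0.1-0.2 kg, 84 mm tall, standing on its narrow end (32 mm wide). The lowest 36 mm is a cone, above it a straight round collar 52 mm wide, 48 mm tall. This point: on the axis (z, up), half-way up the collar, 60 mm above the foot, 24 mm below the top. Grasp the collar from above, any yaw, here or higher, so the fingertips stay above the entry's rim.
- wide_entry_mouth (a point): Metal cup on the lid (50 mm high) of the fixed grey junction box (160 x 270 mm): 50 mm tall, 58 mm wide, conical hole of the sleeve's taper, 50 mm wide at the mouth. This point: mouth centre, z up. Seated loosely, the sleeve's collar point is 28 mm above it. The cup is sprung: it sinks 1 mm per 2 N; 7 mm is jammed. A narrower entry (32 mm mouth) 130 mm away stays empty.
- narrow_sleeve_collar (a point): Bystander: the narrow tapered sleeve, same grey plastic and shape but 59 mm tall with a collar 34 mm wide, standing on its narrow end. This point: on its axis (z, up), half-way up its collar, 41 mm above its foot.
- coupling_mid (a point): Bystander: a short straight coupling, a plain ring of the same grey plastic, 60 mm wide and 45 mm tall, not tapered. This point: its centre, half-way up; z up. Also about: a yellow relay module near the robot and a screwdriver beyond the parts.

How it is judged:
By the outcome, as a careful person would: the job done as asked, in the order asked, and still so for the second after the job is handed in, with the robot touching nothing.
It also fails if it takes over 38 s, if anything falls off the work surface, if the arm or the gripper's body presses on something with over 40 N, if the wrist force passes 120 N, or if a joint passes its speed limit or range.

## Working session

There is one attempt and no reset: what is moved stays moved. The work goes in short steps, each a Python script; the robot and the scene stay as the last script left them, time stands still between calls to the robot, and variables do not carry over. Pictures are saved under pics/ and viewed, at most 10 in all, crops included, and the job is handed in when it is done.

```bash
mkdir -p pics; cat > h.py <<'E'
import numpy as np, cv2
from bench import *
def snap(c,f=None):
    im=read_camera(c); P=camera_params(c)
    if f: cv2.imwrite('pics/'+f,im[:,:,::-1])
    return im,P
def tri(obs):  # [(P,uv)...] -> point, reproj errs
    A=[]
    for P,(u,v) in obs:
        M=np.array(P['K'])@np.array(P['camera_from_world'])[:3]
        A+= [u*M[2]-M[0], v*M[2]-M[1]]
    X=np.linalg.svd(np.array([a/np.linalg.norm(a[:3]) for a in A]))[2][-1]; X=X[:3]/X[3]
    return X,[np.round(proj(P,X)-uv,1) for P,uv in obs]
def proj(P,X):
    M=np.array(P['K'])@np.array(P['camera_from_world'])[:3]; p=M@np.append(X,1); return p[:2]/p[2]
def onz(P,uv,z):
    T=np.array(P['camera_from_world']); R=T[:3,:3]; c=-R.T@T[:3,3]
    d=R.T@np.linalg.inv(P['K'])@np.array([*uv,1]); return c+d*(z-c[2])/d[2]
E
python3 - <<'E'
from h import *
print(read_time_s(),read_tcp_rot())
for c in ['scene','side']:
    im,P=snap(c,c+'1.png')
    for n in ['wide_sleeve_collar','wide_entry_mouth','narrow_sleeve_collar','coupling_mid']:
        z={'w':0.06,'n':.041,'c':.0225}[n[0]]
        if 'mouth' in n: z=.1
        for d in tip_of(c,n)[:3]: print(c,n,np.round(d['at'],1),round(d['confidence'],2),np.round(onz(P,d['at'],z),3))
print(read_time_s())
E
```

```text
0.0 [ 9.75037924e-01  2.22034429e-01 -3.67312150e-04 -1.27466395e-03]
scene wide_sleeve_collar [393.3 229. ] 0.74 [0.617 0.139 0.06 ]
scene wide_sleeve_collar [356.1 190.2] 0.69 [0.509 0.083 0.06 ]
scene wide_entry_mouth [211.7 187.2] 0.57 [ 0.54  -0.189  0.1  ]
scene narrow_sleeve_collar [447.3 201.7] 0.77 [0.527 0.265 0.041]
scene coupling_mid [357.2 189.9] 0.84 [0.465 0.093 0.022]
side wide_sleeve_collar [267.  250.8] 0.56 [0.615 0.145 0.06 ]
side wide_entry_mouth [338.4 259.9] 0.46 [0.457 0.137 0.1  ]
side coupling_mid [337.6 262.5] 0.59 [0.475 0.092 0.022]
0.5
```

View pics/scene1.png

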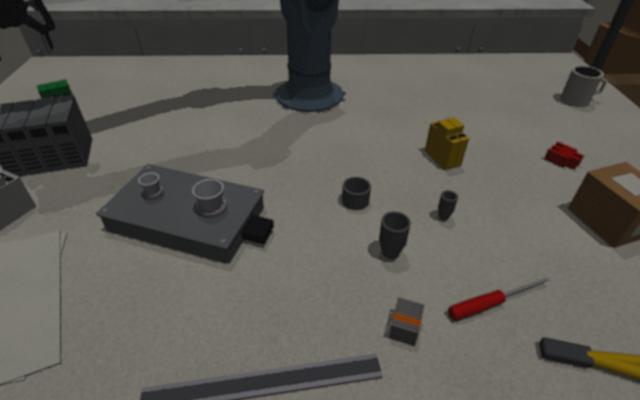

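View pics/side1.png

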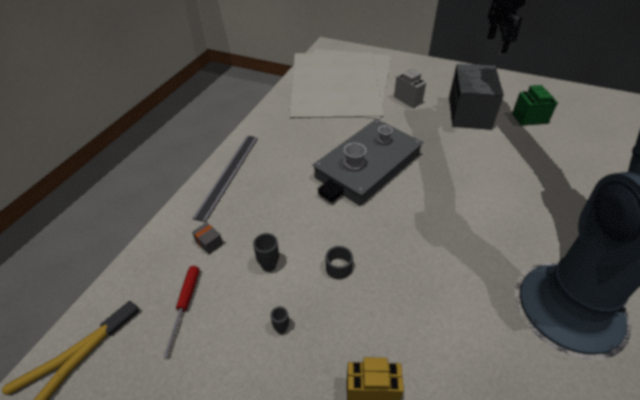

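The scene picture shows the wide sleeve at (393,229), the coupling at (357,190), the narrow sleeve at (447,203), the wide entry's mouth at about (209,188) and the narrow entry at (150,180). In the side picture the wide entry's mouth is at about (355,150), so the side network's mouth at (338,260) was really the coupling. Next I'll look with the wrist camera over each.

```bash
python3 - <<'E'
from h import *
Ps,Pd=camera_params('scene'),camera_params('side')
print(tri([(Ps,(393.3,229)),(Pd,(267,250.8))]), tri([(Ps,(210,188)),(Pd,(355,150))]), proj(Pd,[.54,-.189,.1]))
q=np.array([.975,.222,0,0]);q/=np.linalg.norm(q)
for p in ([.616,.142,.07],[.616,.142,.3],[.54,-.189,.3],[.54,-.189,.13]): print(inverse_kinematics(p,q))
move_ptp([.54,-.189,.27],q); print(read_time_s())
im,P=snap('wrist','w1.png')
for f in (tip_of,look_for):
  for d in f('wrist','wide_entry_mouth')[:3]: print(d, onz(P,d['at'],.1))
T=np.array(P['camera_from_world']);print(-T[:3,:3].T@T[:3,3])
move_ptp([.616,.142,.27],q); print(read_time_s())
im,P=snap('wrist','w2.png')
for f in (tip_of,look_for):
  for d in f('wrist','wide_sleeve_collar')[:3]: print(d, onz(P,d['at'],.06))
print(read_time_s())
cv2.imwrite('pics/w12.png',cv2.resize(np.vstack([cv2.imread('pics/w1.png'),im[:,:,::-1]]),(480,600)))
E
```

```text
(array([0.61540467, 0.14135869, 0.0571386 ]), [array([0.9, 0.6]), array([ 0.7, -0.5])]) (array([ 0.53918715, -0.19310757,  0.09874325]), [array([-0.4, -0.4]), array([-0.2,  0.3])]) [353.94163999 150.83074666]
[ 0.1164333   0.61952536 -0.52693186  1.74037747  0.38636543  0.88654731
 -1.70067031]
[ 0.21105914  0.38506405 -0.64638164  1.56004291  0.23864271  1.27671449
 -1.59261649]
[ 0.43473681  0.20612202 -0.19473924  1.72377933  0.04225166  1.21577206
 -0.89372062]
[ 0.43446145  0.38555433 -0.20159832  1.87765518  0.09723428  0.88777951
 -0.93722362]
2.2333
{'at': [318.7, 187.3], 'confidence': 0.86} [ 0.54471643 -0.19466963  0.1       ]
{'at': [35.2, 113.6], 'confidence': 0.21} [0.50214375 0.032864   0.1       ]
[ 0.6005901  -0.16144473  0.39302141]
3.6667
{'at': [312.1, 176.5], 'confidence': 0.6} [0.62109103 0.14051157 0.06      ]
{'at': [312.1, 182.6], 'confidence': 0.68} [0.61582401 0.13800654 0.06      ]
3.8167
```

View pics/w12.png

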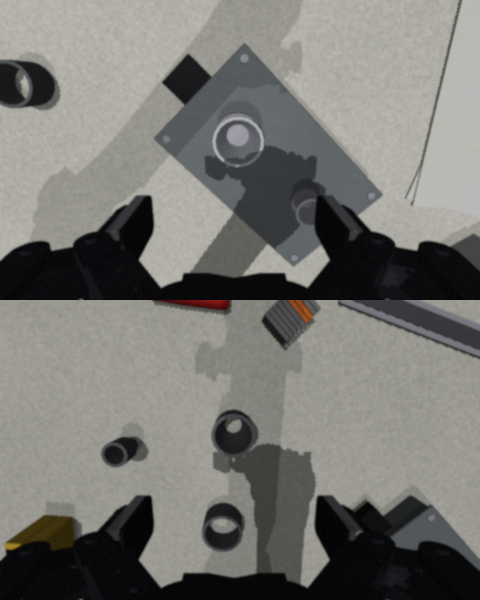

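The top half (w1) shows the wide entry's bright rim at about (317,188) in full-resolution pixels. The bottom half (w2) shows the sleeve's top ring at about (311,175), the coupling at (297,302) and the narrow sleeve at (153,204). I'll refine both centres by fitting the projected rim circles to the image.

```bash
cat >> h.py <<'E'
def fitring(im,P,x0,z,rs,span=.010):
    """xy maximising mean |radial gradient| along circles of radius rs at height z"""
    g=cv2.GaussianBlur(cv2.cvtColor(im,cv2.COLOR_RGB2GRAY).astype(np.float32),(0,0),1)
    a=np.linspace(0,2*np.pi,120,endpoint=False); M=np.array(P['K'])@np.array(P['camera_from_world'])[:3]
    def samp(x,y,r):
        X=np.stack([x+r*np.cos(a),y+r*np.sin(a),0*a+z,0*a+1]); p=M@X; p=(p[:2]/p[2]).astype(np.float32)
        return cv2.remap(g,p[0][None],p[1][None],cv2.INTER_LINEAR)[0]
    best=max(((np.mean([np.minimum(abs(samp(x,y,r+.001)-samp(x,y,r-.001)),25).mean() for r in rs]),x,y)
      for x in x0[0]+np.arange(-span,span,.0005) for y in x0[1]+np.arange(-span,span,.0005)))
    return best
def draw(im,P,x,y,z,rs):
    o=im[:,:,::-1].copy()
    for r in rs:
        for t in np.linspace(0,2*np.pi,60): o[tuple(np.round(proj(P,[x+r*np.cos(t),y+r*np.sin(t),z])).astype(int)[::-1])]=(0,0,255)
    return o
E
python3 - <<'E'
from h import *
P2=camera_params('wrist'); p=read_eef_pos(); print(p,read_tcp_rot())
im1,im2=[cv2.imread(f'pics/w{i}.png')[:,:,::-1].copy() for i in (1,2)]
P1=dict(K=P2['K']); T=np.array(P2['camera_from_world']); c=-T[:3,:3].T@T[:3,3]
c1=np.array([0.6005901,-0.16144473,0.39302141]); print('shift',c-c1); T1=T.copy();T1[:3,3]=-T[:3,:3]@c1; P1['camera_from_world']=T1
b1=fitring(im1,P1,(.543,-.194),.1,[.029,.025]); b2=fitring(im2,P2,(.618,.140),.084,[.026])
print(b1,b2)
o1=draw(im1,P1,*b1[1:],.1,[.029,.025])[130:250,250:390];o2=draw(im2,P2,*b2[1:],.084,[.026])[110:230,250:390]
cv2.imwrite('pics/fit.png',cv2.resize(np.hstack([o1,o2]),None,fx=2.8,fy=2.8,interpolation=0))
E
```

```text
[0.61653722 0.13909697 0.26992249] [ 9.75511768e-01  2.19946312e-01 -1.19082632e-04  6.29524760e-04]
shift [7.71262229e-02 3.30287055e-01 6.66990858e-05]
(np.float32(24.107243), np.float64(0.5425000000000001), np.float64(-0.194)) (np.float32(22.687338), np.float64(0.6255000000000001), np.float64(0.14250000000000002))
```

View pics/fit.png

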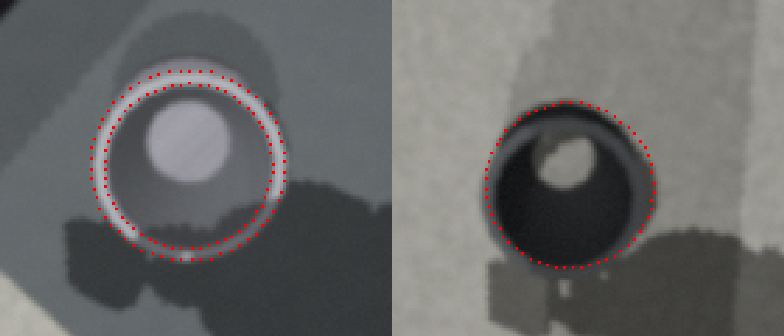

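Left: the mouth fit is tight on the rim, at (0.5425, -0.194). Right: the sleeve fit caught the outer wall, since the grey rim is centred near px (311,180). I'll move closer and fit the bright rim annulus instead.

```bash
cat >> h.py <<'E'
def fitrim(im,P,x0,z,ri,ro,span=.010):
    g=cv2.cvtColor(im,cv2.COLOR_RGB2GRAY).astype(np.float32)
    a=np.linspace(0,2*np.pi,120,endpoint=False); M=np.array(P['K'])@np.array(P['camera_from_world'])[:3]
    def s(x,y,r):
        X=np.stack([x+r*np.cos(a),y+r*np.sin(a),0*a+z,0*a+1]); p=M@X; p=(p[:2]/p[2]).astype(np.float32)
        return cv2.remap(g,p[0][None],p[1][None],cv2.INTER_LINEAR)[0]
    return max(((np.clip(s(x,y,(ri+ro)/2)-s(x,y,ri-.0015),-15,25).mean()+.3*np.minimum(abs(s(x,y,ro+.0015)-s(x,y,ro-.001)),25).mean(),x,y)
      for x in x0[0]+np.arange(-span,span,.0005) for y in x0[1]+np.arange(-span,span,.0005)))
E
python3 - <<'E'
from h import *
P=camera_params('wrist'); im2=cv2.imread('pics/w2.png')[:,:,::-1].copy()
print(onz(P,(311.5,180.5),.084), fitrim(im2,P,(.618,.14),.084,.0215,.026))
q=np.array([.9755,.2199,0,0]);q/=np.linalg.norm(q)
movel([.600,.130,.19],q); pause(.2); print(read_time_s(),read_eef_pos())
im,P=snap('wrist','w3.png')
for d in tip_of('wrist','wide_sleeve_collar')[:2]: print(d, onz(P,d['at'],.06))
b=fitrim(im,P,(.618,.14),.084,.0215,.026); print(b)
u,v=proj(P,[b[1],b[2],.084]).astype(int); print(u,v)
cv2.imwrite('pics/fit2.png',cv2.resize(draw(im,P,b[1],b[2],.084,[.026,.0215])[max(0,v-100):v+100,u-130:u+130],None,fx=3,fy=3,interpolation=0))
E
```

```text
[0.62167446 0.14198358 0.084     ] (np.float32(26.225388), np.float64(0.6215), np.float64(0.14150000000000001))
4.7167 [0.6011891  0.13056311 0.1916191 ]
{'at': [309.3, 173.2], 'confidence': 0.73} [0.62040979 0.14207791 0.06      ]
(np.float32(31.060194), np.float64(0.6215), np.float64(0.14300000000000002))
308 177
```

View pics/fit2.png

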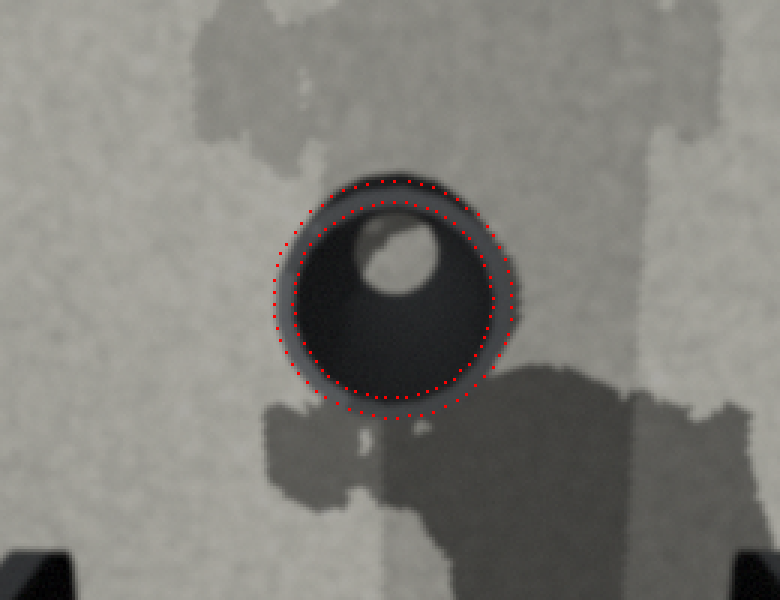

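The rim fit matches at px (308,177), so the sleeve is at (0.6215, 0.1425). Now I'll grasp it and lift.

```bash
python3 - <<'E'
from h import *
q=np.array([.9755,.2199,0,0]);q/=np.linalg.norm(q)
s=[.6215,.1425]
movel([*s,.16],q); movel([*s,.068],q,speed=.1); pause(.2); print(read_eef_pos())
move_gripper(.045,30); pause(.2); print(read_finger_gap(),read_grasp_force(),read_ft_force(),read_eef_pos())
f0=read_ft_force()
movel([*s,.22],q,speed=.15); pause(.2)
print(read_time_s(),read_finger_gap(),read_grasp_force(),read_ft_force(),read_eef_pos())
im,P=snap('wrist','w4.png')
p=read_eef_pos()
for r in [(.0215,.026)]:
  b=fitrim(im,P,p[:2],p[2]+.016,*r); print(b, b[1]-p[0],b[2]-p[1])
u,v=proj(P,[b[1],b[2],p[2]+.016]).astype(int); print(u,v)
cv2.imwrite('pics/w4d.png',draw(im,P,b[1],b[2],p[2]+.016,[.026,.0215]))
E
```

```text
[0.62216475 0.14267372 0.06892378]
0.051269711608777156 31.744438894093037 [0.39301098 1.1785314  2.54768364] [0.62184296 0.14258269 0.06840693]
8.475 0.05149772856331004 31.54711799696088 [ 0.00109941  0.73665938 -0.99068502] [0.62084906 0.14229273 0.21868826]
(np.float32(13.854836), np.float64(0.6190351455821196), np.float64(0.1423300014209337)) -0.0020000000000000018 0.0
310 320
```

View pics/w4d.png

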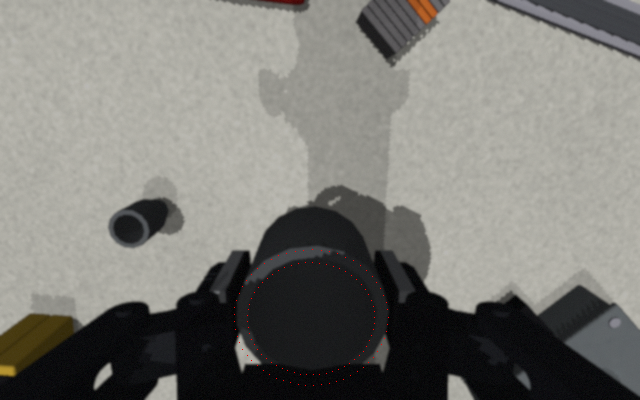

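The sleeve is held centred and upright between the fingers at about (312,310), and the narrow sleeve at (130,228) is undisturbed. I'll carry it over the entry and lower it stepwise, watching the force.

```bash
python3 - <<'E'
from h import *
q=np.array([.9755,.2199,0,0]);q/=np.linalg.norm(q)
m=np.array([.5425,-.194])
move_ptp([*m,.25],q); movel([*m,.18],q,speed=.12); pause(.3)
e=m-read_eef_pos()[:2]; print('err',e); c=m+e
movel([*c,.172],q,speed=.05); pause(.2); f0=np.array(read_ft_force()); print(f0,read_eef_pos(),read_time_s())
for z in np.arange(.160,.1355,-.004):
    movel([*c,z],q,speed=.05); pause(.1)
    f=np.array(read_ft_force())-f0; p=read_eef_pos(); print(round(z,4),np.round(p,4),np.round(f,2),round(read_time_s(),2))
    if np.linalg.norm(f)>1.5: break
im,P=snap('scene'); cv2.imwrite('pics/s2.png',cv2.resize(im[110:260,90:310,::-1],None,fx=3.5,fy=3.5))
E
```

```text
err [-0.00052677  0.00021624]
[-0.05382556  0.23146393 -1.99971244] [ 0.54207049 -0.1938099   0.17205991] 11.375
0.16 [ 0.542  -0.1938  0.1599] [ 0.63 -0.23  0.79] 11.87
0.156 [ 0.542  -0.1938  0.156 ] [-0.04  0.96  0.49] 12.22
0.152 [ 0.5419 -0.1938  0.1519] [ 0.07 -0.99  0.73] 12.57
0.148 [ 0.5419 -0.1938  0.1479] [-0.36 -0.38  1.28] 12.92
0.144 [ 0.5419 -0.1938  0.1439] [ 0.13 -1.1   0.1 ] 13.27
0.14 [ 0.5423 -0.194   0.1401] [ 0.86 -1.87  0.4 ] 13.62
```

View pics/s2.png

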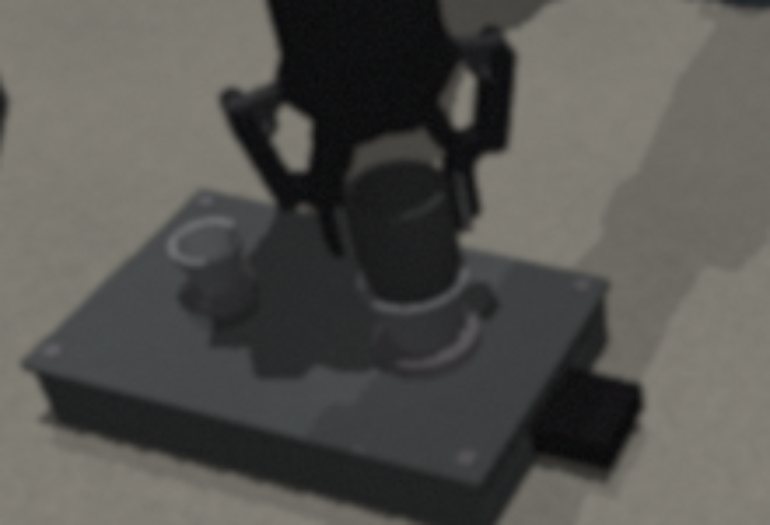

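The picture shows the sleeve upright in the wide cup, at about (410,270) in the crop, nearly down. I'll take finer steps with averaged forces.

```bash
python3 - <<'E'
from h import *
q=np.array([.9755,.2199,0,0]);q/=np.linalg.norm(q)
c=np.array([.5420,-.1938])
def ff():
    L=[]
    for _ in range(16): L.append(read_ft_force()); pause(.02)
    return np.mean(L,0)
f0=ff();print(f0)
for z in (.139,.138,.137):
    movel([*c,z],q,speed=.03); f=ff(); p=read_eef_pos(); print(z,np.round(p,4),np.round(f,2),round(read_time_s(),2))
    if np.linalg.norm(f-f0)>1.2: break
E
```

```text
[ 0.92384856 -0.93721447 -1.49447449]
0.139 [ 0.5424 -0.1941  0.1392] [ 1.86 -1.77 -1.16] 14.45
```

The wall is pushing the sleeve toward +x, -y, so I'll shift that way and continue.

```bash
python3 - <<'E'
from h import *
q=np.array([.9755,.2199,0,0]);q/=np.linalg.norm(q)
c=np.array([.5420,-.1938]); z=.1395
def ff():
    L=[]
    for _ in range(12): L.append(read_ft_force()); pause(.02)
    return np.mean(L,0)
b=np.array([-.05,.1])
for k in range(10):
    movel([*c,z],q,speed=.03); f=ff(); p=read_eef_pos(); print(np.round(c,4),z,np.round(p,4),np.round(f,2),round(read_time_s(),2))
    l=f[:2]-b
    if f[2]>0.3 or z<.1367: break
    if np.linalg.norm(l)>.7: c=c+np.clip(.0004*l,-.0008,.0008)
    else: z-=.0008
E
```

```text
[ 0.542  -0.1938] 0.1395 [ 0.5423 -0.194   0.1397] [ 2.54 -2.06 -0.77] 14.9
[ 0.5428 -0.1946] 0.1395 [ 0.5425 -0.1943  0.1393] [ 1.55 -0.77 -0.7 ] 15.35
[ 0.5434 -0.1949] 0.1395 [ 0.5428 -0.1947  0.1391] [-0.09 -0.02 -1.46] 15.8
[ 0.5434 -0.1949] 0.13870000000000002 [ 0.5433 -0.1949  0.1387] [-0.05 -0.01 -1.68] 16.25
[ 0.5434 -0.1949] 0.13790000000000002 [ 0.5432 -0.1947  0.1377] [-0.52  0.79 -1.6 ] 16.7
[ 0.5432 -0.1947] 0.13790000000000002 [ 0.5432 -0.1947  0.1379] [-0.75  0.74 -1.55] 17.15
[ 0.543  -0.1944] 0.13790000000000002 [ 0.5432 -0.1946  0.138 ] [ 0.05 -0.07 -1.48] 17.6
[ 0.543  -0.1944] 0.13710000000000003 [ 0.5431 -0.1945  0.1373] [-0.2  -0.29 -0.35] 18.05
[ 0.543  -0.1944] 0.13630000000000003 [ 0.5431 -0.1945  0.1365] [-0.75 -0.    1.16] 18.5
```

Centred and in contact. I'll unload slightly, release, retreat and check.

```bash
python3 - <<'E'
from h import *
q=np.array([.9755,.2199,0,0]);q/=np.linalg.norm(q)
c=[.5431,-.1945]
movel([*c,.1369],q,speed=.03); pause(.2); print(read_ft_force())
move_gripper(.060); pause(.1); print(read_finger_gap(),read_grasp_force(),read_ft_force())
move_gripper(.085); movel([*c,.27],q,speed=.12); pause(.3); print(read_time_s(),read_ft_force())
im,P=snap('wrist')
for z in (.136,): 
  b=fitrim(im,P,c,.152,.0215,.026); print(b)
u,v=proj(P,[b[1],b[2],.152]).astype(int)
o=draw(im,P,b[1],b[2],.152,[.026,.0215])[max(0,v-90):v+110,u-100:u+100]
obs=[]
for k in ('scene','side'):
    i,Pk=snap(k); d=tip_of(k,'wide_sleeve_collar'); 
    print(k,[(x['at'],round(x['confidence'],2)) for x in d[:2]],proj(Pk,[*c,.128]))
    w=proj(Pk,[*c,.12]).astype(int); i=i[w[1]-50:w[1]+50,w[0]-50:w[0]+50,::-1]
    obs.append(cv2.resize(i,(260,260),interpolation=cv2.INTER_CUBIC))
cv2.imwrite('pics/end.png',np.hstack([cv2.resize(o,(260,260))]+obs)); print(read_time_s())
E
```

```text
[-0.67557974 -0.44737902  0.89289303]
0.06032369904373142 0.0 [-0.07473846 -0.66838462 -0.7782725 ]
21.2333 [ 0.32028022 -0.10134735 -0.11312607]
(np.float32(26.786852), np.float64(0.5421), np.float64(-0.194))
scene [([203.2, 177.8], 0.73), ([444.6, 200.2], 0.51)] [205.72554774 176.59809546]
side [([355.5, 142.7], 0.86)] [354.0152122  140.44099233]
21.4833
```

View pics/end.png

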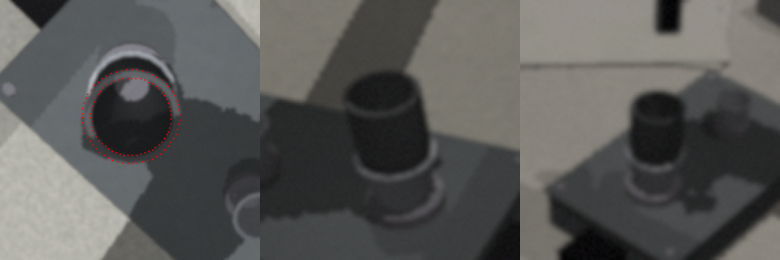

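The sleeve stands upright in the wide cup in all three views, with its rim at the expected height and position. The gripper is well clear.

```bash
python3 -c "
from bench import *
print(sign_off())"
```

```text
the job is handed in; nothing more can be done
None
```

The wide sleeve sits upright and loose in the wide entry, released with only light contact (about 3 N), the bystanders were not touched, and the job was handed in at about 21.5 s.

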